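Lay the press mould down and seat it against the stop

TASK

Push the standing plaster mould over onto its back, so that it lies flat on the work board with its round hollow facing up. Then push it along the board until its whole leading edge sits flush against the wooden stop. Only push it, never pick it up, and leave the mug, the small plaster block and the brush where they are.

Things in the scene. Friction and masses are not known exactly. Their poses are not given: they have to be found in the camera images.
- board: Fixed board on the bench, 440 mm wide (y), 330 mm deep (x -190 to +140 mm), green rubber on plywood, its top 12 mm above the bench; turned up to 0.75 rad. Its x points roughly towards the robot. Origin on its underside, z up. +x points to the wooden stop, a brown batten along that whole edge, 30 mm higher than the rubber; the stop's working face is the plane x = +115 mm.
- mould: Loose white plaster block, 40 mm thick (x), 110 wide (y), 120 tall (z), 0.5 to 0.8 kg, standing on its 40 x 110 mm end on the board; origin at the centre of that end. Its -x face, away from the stop, has a central round hollow 78 mm across, 16 mm deep, brown inside, with a 21 mm rim above it; its +x face is the plain back, towards the stop within 0.25 rad.
- mould_mid (a point): Centre of the mould block, axes as the mould: 72 mm above the bench standing, 32 mm lying. Pushed high on its hollow face towards +x, the mould pivots on its lower back edge and falls by itself beyond about 20 degrees. Lying on its back it is 40 mm high, -x points up and its z points level towards the stop; sliding it then takes 2 to 6 N.
- mould_top_left (a point): Middle of the 40 mm thickness at the +y corner of the mould's top end (at x 0, y +55, z +120 mm in the mould's frame). Once the mould lies down, this top end is the leading edge that goes against the stop.
- mould_top_right (a point): The same at the -y corner of the mould's top end (x 0, y -55, z +120 mm).
- mug: Bystander: unglazed cream mug, 68 mm across, 78 mm tall, with a handle, standing at one side of the board. Origin at the centre of its foot, z up.
- block: Bystander: small white plaster block, 60 x 50 x 40 mm tall, at the other side of the board. Origin at the centre of its underside, z up.
- brush: Bystander: brush with a thin wooden handle, lying on the bench beside the board's +y edge, along its x, about 250 mm from its middle line. Origin near its middle, at bench level.
There are look-alikes about, which are no part of the job. What is shaped like the mould but orange, red or yellow is not meant.

How it is judged:
By the outcome, as a careful person would: the job done as asked, in the order asked, and still so for the second after the job is handed in, with the robot touching nothing.
It also fails if it takes over 48 s, if anything falls off the work surface, if the arm or the gripper's body presses on something with over 40 N, if the wrist force passes 120 N, or if a joint passes its speed limit or range.

ROBOT

A 7-joint arm with a two-finger parallel gripper is mounted at the origin on the work surface. World frame = base frame: x ahead of the robot, y to its left, z up, the work surface at z = 0. Lengths are in mm, angles in rad, forces in N, time in s.
With the tool pointing down it reaches from about 400 to 875 mm from the base axis. Payload 4.4 kg.
Tool frame: the origin (TCP) lies on the centre line of the jaws, within the pads' length; the fingertips stand 25 mm ahead of it and the grasp point (between the pads) lies 6 mm ahead of it; z points along the fingers, x is the direction in which the jaws open and shut, and the axes are right-handed (so a half turn about z gives the same grasp; the last joint's range is limited). The gripper opens to 85 mm and grips with 20 to 120 N. Pads are 22 mm wide; open, the fingers measure 114 mm over their backs; the gripper's body (76 mm by 85 mm) begins 54 mm behind the grasp point. The pads swing forward as they close: fully open they stand 13 mm farther back than shut.
Start: joints at [1.101, 0.628, 0.038, 1.517, -0.027, 0.996, -0.02], TCP at [255.422, -597.726, 256.313] pointing down, gripper open.
Joint ranges: [-3.06, 3.06], [-0.37, 2.12], [-1.25, 1.32], [0.18, 2.47], [-1.1, 4.24], [0.23, 1.98], [-2.94, 2.94]. Speed limits (rad/s): [2.57, 2.57, 3.14, 3.14, 3.14, 3.14, 3.14].

INTERFACE

Orientations are given as [roll, pitch, yaw] about the fixed x, y, z axes, in that order (R = Rz(yaw) Ry(pitch) Rx(roll)).
In Python, from cell import ctrl, cams gives the robot as it stands. The module is installed in compiled form; this text tells all that it offers.
- The arm moves only by the tool step_arm, never from a script. Its arguments are lists of equal length, an entry for each row: "linear": the shift along the tool's x, y, z in mm, a list of three; "yaw": the turn about the tool's z in rad; "gripper": the opening, from -1 (shut) to 1 (fully open). A call has 1 to 8 rows; each row is the pose to reach, as a shift and turn from the pose commanded when the call began, along the tool's axes at that moment; what a row does not reach only later rows make up. A row lasts 1/12 s, in which the tool goes at most 41.7 mm and 7.16 degrees, less where a joint would pass 70% of its speed; a pose out of reach is approached as far as the arm can. A call with a gripper value outside its range is refused whole. The fingers move at their own pace and stop on an object; the grip force is fixed at half the most. Time passes only in rows, so rows that repeat a pose let the fingers close. It gives the time, the measured TCP pose, the force and the opening at its end, in the units of the state.
- ctrl.read_state(): the state, without advancing time (a new reading comes with each control period).
- cams.get_image(name): name is "scene" or "top" or "wrist"; returns a dict with "frame" (384x512x3 uint8, red, green, blue), "depth" (384x512 float32, mm along the optical axis (not along the pixel's ray), 0 where there is no reading), "intrinsics" (3x3 intrinsics, pixels), "cam_to_world" (4x4, takes a point from camera to world coordinates). Camera axes: x right, y down, z forward; pixel columns grow to the right and rows downward; lengths in mm; the calibration is good to about 2 mm. A picture is of the moment at which its call begins.
- ctrl.finish_job(): hands the job in, once; it reports no verdict.
Trained networks look in the newest picture that a camera, given by its name, has taken for a name from the list of things; names that differ only in an ending like _2 or _b are one class to them, and where a whole thing is asked for, a point or a joint stands for the part that bears it (a point fixed in the world has none). Each returns a list of dicts, best first, with "conf" (0 to 1); they miss things now and then, are a little off and sometimes report something else, mostly with a low value. They report only what shows in the picture. A call takes as long as a camera call. They do not tell look-alikes from the thing itself.
- cams.regions_of(camera, name): "pixels" (384x512 bool, what is visible of it) and "pixel" ([column, row] in pixels, amid what is visible of it).
The state is a dict: "clock": time; "qpos": joint angles; "qd": joint speeds; "tau": joint torques, N m; "eef_pos": TCP position; "tool_rot": TCP orientation; "force": force on the tool from outside, world axes, zero at the start; "torque": the same for the moment, N m; "width": finger opening in mm.
Only numpy, scipy, OpenCV 4.12 (cv2) and the standard library are available. Lean on these libraries where they do the work, as an engineer would, in place of code of your own. Each camera call takes 0.05 s, during which the arm holds its last target.

## Working session

There is one attempt and no reset: what is moved stays moved. The work goes in short steps, Python scripts to look and compute and a tool call to move; the robot and the scene stay as the last step left them, time stands still between calls to the robot, and variables do not carry over. Pictures are saved under pics/ and viewed, and the job is handed in when it is done.

Besides the shell and the picture viewer there is one more tool, called after "Request:" as name(argument=value, ...), one argument or row to a line, values as JSON. step_arm: Moves the arm, as the interface text tells. Its arguments: {"type":"object","properties":{"linear":{"type":"array"},"yaw":{"type":"array"},"gripper":{"type":"array"}},"required":["linear","yaw","gripper"]}

```bash
mkdir -p pics
cat > h.py <<'E'
import numpy as np, cv2
from cell import ctrl, cams
def pts(im):
    K=np.array(im["intrinsics"]);T=np.array(im["cam_to_world"]);d=im["depth"].astype(float)
    v,u=np.mgrid[0:d.shape[0],0:d.shape[1]]
    P=np.stack([(u-K[0,2])/K[0,0]*d,(v-K[1,2])/K[1,1]*d,d],-1)@T[:3,:3].T+T[:3,3]
    P[d==0]=np.nan
    return P
def save(im,n): cv2.imwrite('pics/'+n,im["frame"][:,:,::-1])
E
python3 - <<'E'
from h import *
s=ctrl.read_state();print(s)
for c in ["scene","top"]:
    im=cams.get_image(c);save(im,c+"0.png");P=pts(im)
    np.savez(c+"0.npz",P=P,f=im["frame"])
    print(c,np.array(im["cam_to_world"]).round(2).tolist(),im["intrinsics"])
    for n in ["mould","mug","block","brush","board"]:
        for r in cams.regions_of(c,n):
            q=P[r["pixels"]];print(c,n,round(r["conf"],2),np.round(r["pixel"]),r["pixels"].sum(),np.nanmin(q,0).round(),np.nanmax(q,0).round(),np.nanmedian(q,0).round())
E
```

```text
{'clock': 0.0, 'qpos': array([ 1.1012019 ,  0.62935699,  0.03843228,  1.51838685, -0.02700347,
        0.99627101, -0.01999474]), 'qd': array([ 0.00155473,  0.00013159, -0.00133515,  0.00014147, -0.00122543,
       -0.00036883,  0.00053545]), 'tau': array([-1.03031882e-03, -5.63404012e+01,  1.22706000e+00, -1.93455344e+01,
        1.13155588e-02,  1.05187358e-02,  1.27093915e-05]), 'eef_pos': array([ 255.19667229, -597.17750934,  255.37578766]), 'tool_rot': array([ 3.14157528e+00,  1.90441930e-03, -1.16699116e+00]), 'force': array([ 0.05811353,  0.39868971, -0.80756888]), 'torque': array([-0.00935481,  0.03462681,  0.00024737]), 'width': 85.40610256375521}
scene [[0.61, 0.43, -0.67, 1267.5], [0.79, -0.32, 0.52, -579.93], [0.01, -0.84, -0.54, 699.59], [0.0, 0.0, 0.0, 1.0]] [[441.39292169   0.         253.57394998]
 [  0.         441.39292169 193.12423895]
 [  0.           0.           1.        ]]
scene mould 0.94 [239. 240.] 2756 [ 464. -183.    9.] [663.  44. 135.] [ 641. -130.   82.]
scene mould 0.75 [104. 198.] 2129 [ 223. -351.   -1.] [ 276. -225.  124.] [ 267. -300.   74.]
scene
[... 851 characters left out ...]
   ]]
top mould 0.89 [379. 310.] 1212 [ 222. -392.   -3.] [ 276. -237.  126.] [ 254. -283.  120.]
top mould 0.78 [161. 200.] 1157 [459. 202.   2.] [574. 262. 128.] [512. 227. 120.]
top mould 0.68 [157. 101.] 1448 [761. 197.  -2.] [817. 310. 127.] [776. 249. 110.]
top mould 0.62 [304. 156.] 1328 [ 602. -202.    9.] [699. -67. 138.] [ 622. -123.  131.]
top mug 0.56 [226. 183.] 792 [527.  46.   9.] [640. 120.  96.] [569.  80.  38.]
top block 0.71 [361. 189.] 560 [ 530. -296.    9.] [ 592. -243.   58.] [ 557. -267.   52.]
top brush 0.91 [381. 226.] 865 [ 399. -357.    0.] [ 598. -307.   27.] [ 468. -337.   19.]
top board 0.8 [292. 195.] 17335 [ 368. -349.   -2.] [786. 148.  48.] [554. -97.  14.]
```

View pics/scene0.png

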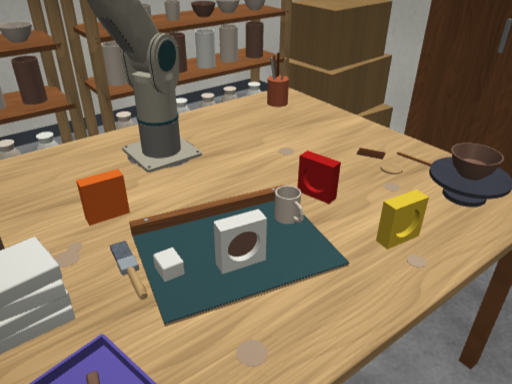

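View pics/top0.png

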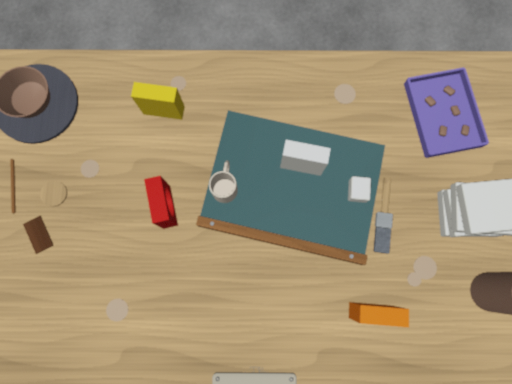

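The white mould shows at scene (239,240) and top (304,156), with its hollow facing away from the robot. The stop batten runs from (199,223) to (365,260) in the top view. The mug is at (223,186), the block at (360,189) and the brush at (383,228). The red, yellow and orange look-alikes stand off the board. Next I measure the poses.

```bash
cat > m.py <<'E'
from h import *
def rect(Q):
    (c,s,a)=cv2.minAreaRect(Q[:,:2].astype(np.float32)); return np.round(c,1),np.round(s,1),round(a,2)
E
python3 - <<'E'
from m import *
for c in ["top","scene"]:
    d=np.load(c+"0.npz");P=d["P"];f=d["f"].astype(int)
    z=P[...,2]
    br=f.sum(-1); sat=f.max(-1)-f.min(-1)
    w=(z>126)&(z<138)&(P[...,0]>560)&(P[...,0]<720)&(P[...,1]>-220)&(P[...,1]<-40)
    Q=P[w];print(c,"mouldtop",w.sum(),rect(Q),np.median(Q[:,2]))
    st=(z>34)&(z<50)&(P[...,0]<560)&(P[...,0]>350)&(P[...,1]>-340)&(P[...,1]<160)&(f[...,0]>f[...,2]+25)
    st=cv2.morphologyEx(st.astype(np.uint8),cv2.MORPH_OPEN,np.ones((2,2)))>0
    Q=P[st];print(c,"stop",st.sum(),rect(Q),np.median(Q[:,2]))
    g=(f[...,2]>f[...,0]+10)&(z>6)&(z<18)&(P[...,0]>300)&(P[...,0]<800)&(P[...,1]>-370)&(P[...,1]<180)
    Q=P[g];print(c,"green",g.sum(),rect(Q),np.median(Q[:,2]))
    bl=(z>47)&(z<57)&(abs(P[...,0]-560)<50)&(abs(P[...,1]+270)<50); print("block top",rect(P[bl]),bl.sum())
    mg=(z>83)&(z<97)&(abs(P[...,0]-575)<70)&(abs(P[...,1]-75)<50); print("mug rim",rect(P[mg]),mg.sum())
    # front face of the mould (scene)
    ff=(z>30)&(z<120)&(P[...,0]>600)&(P[...,0]<700)&(P[...,1]>-210)&(P[...,1]<-50)&(br>450)
    Q=P[ff]; print("face",ff.sum(), np.polyfit(Q[:,1],Q[:,0],1) if c=="scene" else "")
    if c=="scene":print(Q[:,1].min(),Q[:,1].max(),Q.mean(0))
E
```

```text
top mouldtop 764 (array([ 632.4, -124.1]), array([109.6,  41.8]), 78.6) 133.04645366813622
top stop 1627 (array([424.4, -74.1]), array([449.3,  24.7]), 77.76) nan
top green 15032 (array([ 583.7, -129.2]), array([490.4, 299.3]), 77.14) 13.187823075539768
block top (array([ 561. , -270.6]), array([49.8, 59.9]), 86.61) 444
mug rim (array([560.3,  80. ]), array([66.8, 67. ]), 35.96) 162
face 1 
scene mouldtop 664 (array([ 631.3, -124.2]), array([111.6,  43.5]), 80.15) 132.4153783116269
scene stop 1145 (array([455.6, -86.6]), array([415.4,  98.7]), 73.84) nan
scene green 11147 (array([ 581.1, -129.1]), array([492.7, 310.5]), 77.58) 12.658768357431882
block top (array([ 560.2, -272.2]), array([49.7, 60.7]), 86.24) 429
mug rim (array([558.5,  80.4]), array([66.3, 69.5]), 40.13) 178
face 139 [1.94123974e-01 6.67021518e+02]
-158.07730856832853 -94.81832296122417 [ 642.97508442 -123.87153195   38.24953699]
```

```bash
cat >> m.py <<'E'
def delta(target,yaw,cur=None,cyaw=None):
    s=ctrl.read_state()
    cur=s["eef_pos"] if cur is None else cur; cyaw=s["tool_rot"][2] if cyaw is None else cyaw
    d=np.array(target)-cur; c,sn=np.cos(cyaw),np.sin(cyaw)
    return np.round([d[0]*c+d[1]*sn, d[0]*sn-d[1]*c, -d[2]],1), round(-((yaw-cyaw+np.pi)%(2*np.pi)-np.pi),3)
E
python3 - <<'E'
from m import *
a=np.deg2rad(79.2-180)
print(a,delta([688,-135,256],a,np.array([255.422,-597.726,256.313]),-1.167))
E
```

```text
-1.7592918860102842 (array([-2.555e+02, -5.796e+02,  3.000e-01]), np.float64(0.592))
```

Request:
step_arm(
  linear=[
    [-13,-29,0],
    [-26,-58,0],
    [-38,-87,0],
    [-51,-116,0],
    [-64,-145,0],
    [-77,-174,0],
    [-89,-203,0],
    [-102,-232,0],
  ],
  yaw=[0,0,0,0,0,0,0,0],
  gripper=[0.6,0.6,0.6,0.6,0.6,0.6,0.6,0.6],
)

```text
clock: 1.27
eef_pos: [429.6, -411.7, 256.6]
tool_rot: [-3.141, -0.001, -1.167]
force: [1.0, -0.8, 0.4]
width: 68.5
```

Request:
step_arm(
  linear=[
    [-13,-29,0],
    [-26,-58,0],
    [-38,-87,0],
    [-51,-116,0],
    [-64,-145,0],
    [-77,-174,0],
    [-89,-203,0],
    [-102,-232,0],
  ],
  yaw=[0.08,0.16,0.24,0.32,0.4,0.48,0.55,0.592],
  gripper=[0.6,0.6,0.6,0.6,0.6,0.6,0.6,0.6],
)

```text
clock: 1.93
eef_pos: [603.0, -226.6, 256.5]
tool_rot: [-3.141, -0.0, -1.762]
force: [-0.0, -0.7, -0.4]
width: 68.3
```

Run:
```python
from m import *
a=np.deg2rad(79.2-180)
s=ctrl.read_state();print(s["clock"],s["eef_pos"],s["tool_rot"],s["width"],s["qpos"],s["force"])
print(delta([688,-135,256],a))
```

```text
1.9333 [ 603.01033171 -226.57135128  256.46776151] [-3.14125432e+00 -2.60522242e-04 -1.76216676e+00] 68.29356894932528 [ 0.19785534  0.62676771  0.19983391  1.53846784 -0.13948213  0.98998121
 -1.32488027] [-2.64748896e-04 -6.87305152e-01 -4.06443887e-01]
(array([-106.1,  -66. ,    0.5]), np.float64(-0.003))
```

Request:
step_arm(
  linear=[
    [-26,-16,0],
    [-53,-33,0],
    [-80,-50,0],
    [-106,-66,0],
    [-106,-66,0],
  ],
  yaw=[0,0,0,0,0],
  gripper=[0.6,0.6,0.6,0.6,0.6],
)

```text
clock: 2.35
eef_pos: [691.1, -127.1, 255.6]
tool_rot: [-3.139, 0.006, -1.749]
force: [-0.0, 2.7, -0.4]
width: 68.4
```

Run:
```python
from m import *
s=ctrl.read_state();print(s["clock"],s["eef_pos"],s["tool_rot"],s["width"])
for c in ["wrist","scene"]:
    im=cams.get_image(c);save(im,c+"1.png")
    P=pts(im); np.savez(c+"1.npz",P=P,f=im["frame"])
    T=np.array(im["cam_to_world"]);print(T.round(2).tolist())
    for r in cams.regions_of(c,"mould"):
        q=P[r["pixels"]];print(c,r["conf"],r["pixel"],np.nanmedian(q,0)); t=q[(q[:,2]>126)&(q[:,2]<138)]
        if len(t)>50:print(rect(t))
```

```text
2.35 [ 691.05631467 -127.07997686  255.61786258] [-3.13927937  0.00644342 -1.74941124] 68.39570376886695
[[-0.18, -0.94, -0.28, 759.87], [-0.98, 0.17, 0.06, -139.97], [-0.01, 0.28, -0.96, 374.17], [0.0, 0.0, 0.0, 1.0]]
wrist 0.98 [267.4, 237.7] [ 638.4105086  -123.37001949  131.87799482]
(array([ 628.8, -121.8]), array([108.7,  41.7]), 78.59)
wrist 0.92 [24.7, 311.3] [556.53041144 228.77330987  52.64056717]
wrist 0.85 [6.9, 149.6] [775.61115843 203.36344362  12.01279162]
wrist 0.46 [410.7, 383.0] [ 264.98840201 -320.6499791     4.35918301]
[[0.61, 0.43, -0.67, 1267.5], [0.79, -0.32, 0.52, -579.93], [0.01, -0.84, -0.54, 699.59], [0.0, 0.0, 0.0, 1.0]]
scene 0.97 [401.5, 218.2] [797.64982626 242.80750751  69.59780868]
scene 0.95 [319.9, 175.8] [522.98669041 225.69190943  68.39471347]
scene 0.76 [102.0, 194.2] [ 267.05792174 -300.72893746   75.49006621]
scene 0.71 [238.9, 240.1] [ 640.70054809 -130.04185543   83.12074234]
(array([ 631.2, -125.2]), array([109.2,  43.7]), 78.3)
```

View pics/wrist1.png

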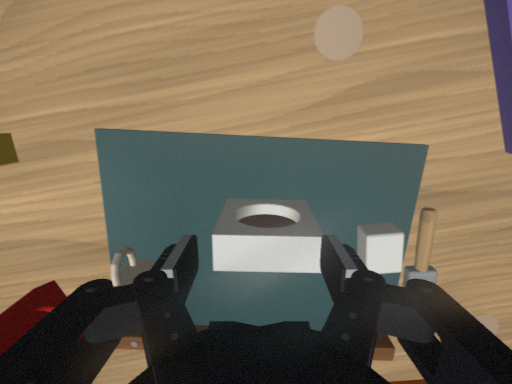

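Run:
```python
from m import *
s=ctrl.read_state();print(s["eef_pos"],s["tool_rot"])
a=np.deg2rad(78.7-180);n=np.array([-np.sin(a),np.cos(a)]);n=n if n[0]>0 else -n
t=np.array([631.5,-124.5])+n*56
print(n,t,delta([t[0],t[1],145],a))
```

```text
[ 685.95630793 -137.30544119  256.23576515] [ 3.14103988e+00 -1.31140560e-03 -1.76011330e+00]
[ 0.98061466 -0.19594614] [ 686.41442088 -135.47298408] (array([-1.900e+00, -1.000e-01,  1.112e+02]), np.float64(0.008))
```

The wrist view shows the mould at (267,237), centred between the fingers at about (180,265) and (345,270), with the hollow on the far side of the tool. I descend behind it.

Request:
step_arm(
  linear=[
    [-2,0,20],
    [-2,0,45],
    [-2,0,70],
    [-2,0,95],
    [-2,0,111],
    [-2,0,111],
    [-2,0,111],
  ],
  yaw=[0.008,0.008,0.008,0.008,0.008,0.008,0.008],
  gripper=[0.6,0.6,0.6,0.6,0.6,0.6,0.6],
)

```text
clock: 3.13
eef_pos: [686.0, -135.7, 145.0]
tool_rot: [3.14, -0.001, -1.769]
force: [0.8, 0.6, 0.1]
width: 68.5
```

Run:
```python
from m import *
s=ctrl.read_state();print(s["eef_pos"],s["tool_rot"],s["force"])
im=cams.get_image("scene");save(im,"scene2.png")
f=im["frame"][140:300,150:350,::-1];cv2.imwrite("pics/scene2c.png",cv2.resize(f,None,fx=4,fy=3.75)[:600])
P=pts(im);f=im["frame"].astype(int)
# dark gripper lowest points near the tool
e=s["eef_pos"]
w=(abs(P[...,0]-e[0])<40)&(abs(P[...,1]-e[1])<75)&(P[...,2]>60)&(f.sum(-1)<200)
Q=P[w];print(w.sum(),np.percentile(Q,[1,5,50,95],axis=0).round())
```

```text
[ 685.97551312 -135.66235591  145.03374561] [ 3.14000159e+00 -7.99218312e-04 -1.76913621e+00] [0.7883884  0.56432896 0.06373885]
3579 [[ 655. -203.  140.]
 [ 668. -197.  169.]
 [ 699. -161.  261.]
 [ 723.  -83.  495.]]
```

View pics/scene2c.png

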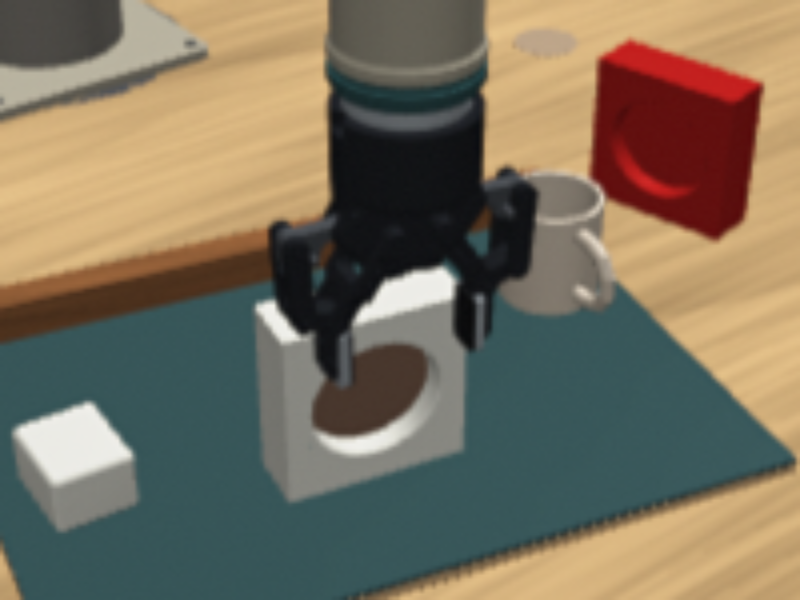

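Run:
```python
from m import *
im=cams.get_image("scene");K=np.array(im["intrinsics"]);T=np.linalg.inv(np.array(im["cam_to_world"]))
e=ctrl.read_state()["eef_pos"];t=np.array([.196,.98])
for s in (-1,1):
  for z in (110,120,130,140):
    p=T@np.array([*(e[:2]+s*t*36),z,1]);p=K@p[:3];u=p[:2]/p[2];print(s,z,((u-[150,140])*[4,3.75]).round())
```

```text
-1 110 [344. 405.]
-1 120 [344. 391.]
-1 130 [344. 377.]
-1 140 [343. 362.]
1 110 [467. 370.]
1 120 [467. 356.]
1 130 [467. 342.]
1 140 [468. 328.]
```

Tips stand about 23 mm below TCP. I lower 8 mm and push slowly.

Request:
step_arm(
  linear=[
    [0,0,4],
    [0,0,8],
    [0,8,8],
    [0,14,8],
    [0,18,8],
    [0,22,8],
    [0,26,8],
    [0,30,8],
  ],
  yaw=[0,0,0,0,0,0,0,0],
  gripper=[0.6,0.6,0.6,0.6,0.6,0.6,0.6,0.6],
)

```text
clock: 3.9
eef_pos: [658.0, -128.3, 137.8]
tool_rot: [-3.14, 0.0, -1.767]
force: [2.1, -0.1, 0.2]
width: 68.2
```

Request:
step_arm(
  linear=[
    [0,4,0],
    [0,8,0],
    [0,12,0],
    [0,16,0],
  ],
  yaw=[0,0,0,0],
  gripper=[0.6,0.6,0.6,0.6],
)

```text
clock: 4.23
eef_pos: [641.5, -125.0, 137.4]
tool_rot: [3.142, 0.0, -1.767]
force: [0.3, 0.4, 0.2]
width: 68.2
```

Run:
```python
from m import *
im=cams.get_image("scene")
f=im["frame"][140:300,150:350,::-1];cv2.imwrite("pics/scene3c.png",cv2.resize(f,None,fx=4,fy=3.75)[:600])
```

```text
(no output)
```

View pics/scene3c.png

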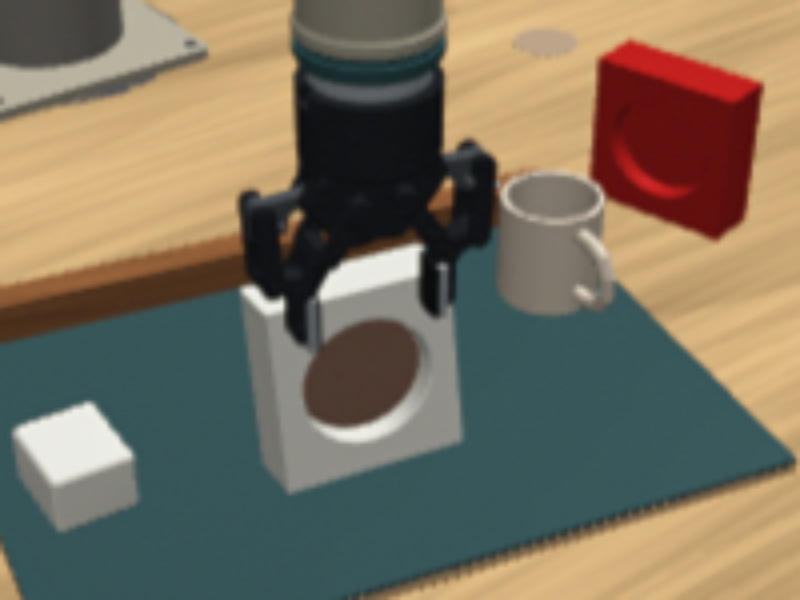

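The mould is tilting nicely under both fingers (crop 310,340 and 440,310). I keep pushing.

Request:
step_arm(
  linear=[
    [0,4,0],
    [0,8,0],
    [0,12,0],
    [0,16,0],
    [0,20,0],
    [0,24,0],
    [0,26,0],
    [0,28,0],
  ],
  yaw=[0,0,0,0,0,0,0,0],
  gripper=[0.6,0.6,0.6,0.6,0.6,0.6,0.6,0.6],
)

```text
clock: 4.95
eef_pos: [614.2, -119.6, 137.4]
tool_rot: [-3.142, 0.0, -1.767]
force: [0.8, 0.5, -0.0]
width: 68.6
```

Run:
```python
from m import *
im=cams.get_image("scene")
f=im["frame"][140:300,150:350,::-1];cv2.imwrite("pics/scene4c.png",cv2.resize(f,None,fx=4,fy=3.75)[:600])
```

```text
(no output)
```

View pics/scene4c.png

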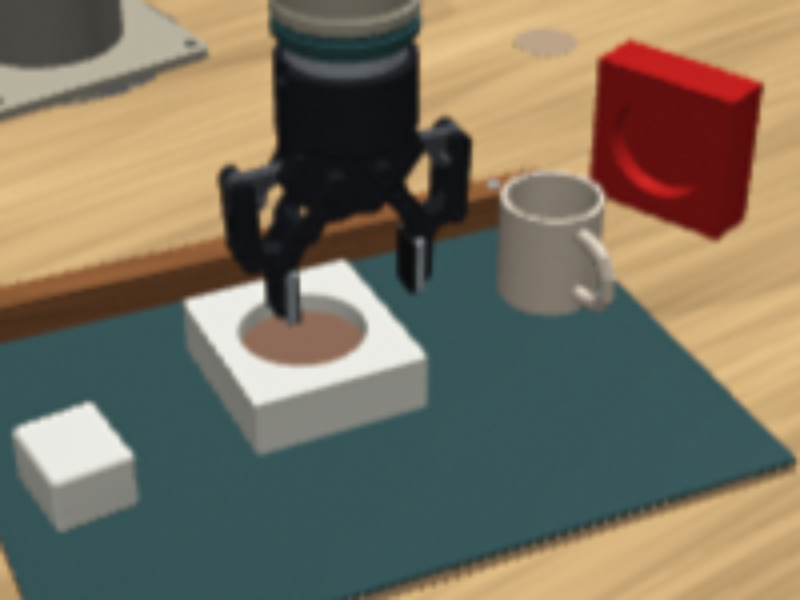

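The mould now lies flat, hollow up, near crop (305,350). I back away before measuring.

Request:
step_arm(
  linear=[
    [0,-10,-10],
    [0,-30,-20],
    [0,-55,-20],
    [0,-80,-20],
    [0,-90,-20],
    [0,-90,-20],
  ],
  yaw=[0,0,0,0,0,0],
  gripper=[0.6,0.6,0.6,0.6,0.6,0.6],
)

```text
clock: 5.5
eef_pos: [705.0, -137.6, 157.1]
tool_rot: [-3.139, -0.0, -1.767]
force: [-0.2, 0.7, -0.1]
width: 68.5
```

```bash
cat > meas.py <<'E'
from m import *
import sys
tag=sys.argv[1]
s=ctrl.read_state();print(s["clock"],s["eef_pos"].round(1),s["tool_rot"].round(3),s["force"].round(1))
for c in ["top","scene","wrist"]:
    im=cams.get_image(c);save(im,c+tag+".png");P=pts(im);f=im["frame"].astype(int)
    z=P[...,2]
    for r in cams.regions_of(c,"mould")[:4]:
        q=P[r["pixels"]];md=np.nanmedian(q,0)
        if abs(md[0]-560)<110 and abs(md[1]+110)<60:
            t=q[(q[:,2]>46)&(q[:,2]<58)]
            (cc,sz,a)=cv2.minAreaRect(t[:,:2].astype(np.float32));
            print(c,"mould",round(r["conf"],2),len(t),np.round(cc,1),np.round(sz,1),round(a,2),"z",np.median(t[:,2]).round(1))
            # leading edge & stop in board axes
            bx=cv2.boxPoints((cc,sz,a)); 
            st=(z>36)&(z<48)&(P[...,0]<540)&(P[...,0]>340)&(abs(P[...,1]+75)<240)&(f[...,0]>f[...,2]+25)&(f[...,0]-f[...,2]<120)
            # restrict to batten strip
            nn=np.array([.977,-.212]);tt=np.array([.212,.977]);rel=P[...,:2]-np.array([424.4,-74.1])
            un=rel@nn;ut=rel@tt
            st&=(abs(un)<22)&(abs(ut)<215)
            U,N=ut[st],un[st]
            # upper envelope of n per t bin = face
            xs=[];ys=[]
            for b in np.arange(-200,200,20):
                k=(U>=b)&(U<b+20)
                if k.sum()>4: xs.append(b+10);ys.append(np.percentile(N[k],98))
            if len(xs)>4:
                pf=np.polyfit(xs,ys,1);print("  stop face n(t)=",pf.round(4),"std",np.std(np.polyval(pf,xs)-ys).round(2))
            rb=(bx-np.array([424.4,-74.1]));print("  mould corners t,n:",np.c_[rb@tt,rb@nn].round(1).tolist())
E
python3 meas.py 5
```

```text
5.5 [ 705.  -137.6  157.1] [-3.139 -0.    -1.767] [-0.2  0.7 -0.1]
```

Run:
```python
from h import *
for c in ["top","scene","wrist"]:
    im=cams.get_image(c);P=pts(im)
    for n in ["mould","mould_mid"]:
      for r in cams.regions_of(c,n):
        q=P[r["pixels"]];print(c,n,r["conf"],np.round(r["pixel"]),r["pixels"].sum(),np.nanmedian(q,0).round())
```

```text
top mould 0.8 [162. 202.] 1172 [515. 227. 120.]
top mould 0.72 [379. 308.] 1225 [ 254. -285.  120.]
top mould 0.69 [157. 101.] 1480 [776. 250. 109.]
top mould_mid 0.87 [159.  98.] 1506 [776. 252. 108.]
top mould_mid 0.69 [159. 200.] 1255 [515. 227. 120.]
top mould_mid 0.59 [380. 316.] 1201 [ 254. -285.  120.]
scene mould 0.82 [401. 219.] 2126 [798. 242.  71.]
scene mould 0.78 [320. 176.] 1742 [524. 226.  68.]
scene mould 0.76 [102. 198.] 2142 [ 267. -300.   74.]
scene mould 0.57 [224. 239.] 1663 [ 575. -127.   43.]
scene mould_mid 0.92 [222. 236.] 1632 [ 575. -127.   43.]
scene mould_mid 0.78 [400. 218.] 2111 [798. 240.  70.]
scene mould_mid 0.63 [ 97. 199.] 2094 [ 267. -299.   74.]
scene mould_mid 0.58 [319. 174.] 1680 [523. 226.  69.]
wrist mould 0.64 [261. 302.] 4969 [ 596. -115.   50.]
wrist mould_mid 0.65 [263. 300.] 4945 [ 596. -115.   50.]
```

View pics/wrist5.png

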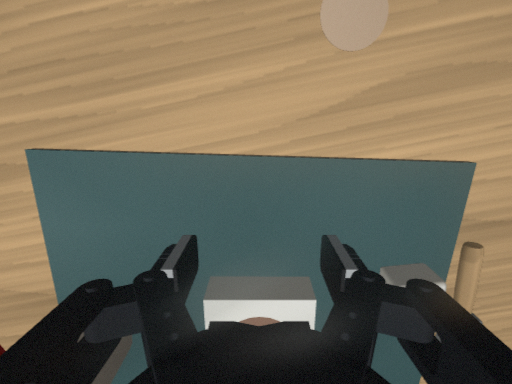

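View pics/top5.png

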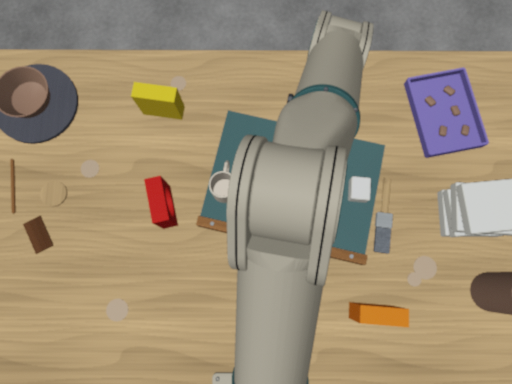

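In the top view the arm hides the mould. The wrist view shows its rear edge at (205–315, 278–300). I measure with scene and wrist.

Run:
```python
from m import *
nn=np.array([.977,-.212]);tt=np.array([.212,.977]);o=np.array([424.4,-74.1])
for c in ["scene","wrist"]:
    im=cams.get_image(c);P=pts(im);f=im["frame"].astype(int);z=P[...,2]
    w=(z>46)&(z<58)&(f.min(-1)>90)&(P[...,0]>470)&(P[...,0]<680)&(P[...,1]>-210)&(P[...,1]<-30)
    w=cv2.morphologyEx(w.astype(np.uint8),cv2.MORPH_OPEN,np.ones((3,3)))
    k,l,stt,_=cv2.connectedComponentsWithStats(w);w=l==1+np.argmax(stt[1:,4])
    t=P[w];print(c,w.sum(),t.min(0).round(),t.max(0).round(),rect(t),np.median(t[:,2]))
    b=cv2.boxPoints(cv2.minAreaRect(t[:,:2].astype(np.float32)))-o
    print(np.c_[b@tt,b@nn].round(1).tolist())
    U=(t[:,:2]-o)@tt;N=(t[:,:2]-o)@nn
    xs=[];ys=[]
    for bb in np.arange(-60,50,8):
        k=(U>=bb)&(U<bb+8)
        if k.sum()>4: xs.append(bb+4);ys.append([N[k].max(),N[k].min()])
    xs=np.array(xs);ys=np.array(ys);print(np.c_[xs,ys].round(1).tolist());
    for j in (0,1):print(np.polyfit(xs[1:-1],ys[1:-1,j],1))
```

```text
scene 569 [ 477. -172.   46.] [604. -82.  57.] (array([ 540.1, -127.7]), array([ 69.7, 124.5]), 78.5) 52.39855797349617
[[-63.4, 62.6], [-61.8, 187.0], [7.8, 186.1], [6.2, 61.7]]
[[-56.0, 184.6, 67.1], [-48.0, 186.9, 64.6], [-40.0, 186.5, 65.0], [-32.0, 183.7, 64.4], [-24.0, 185.9, 63.7], [-16.0, 185.5, 62.7], [-8.0, 185.9, 62.2], [0.0, 178.6, 61.8]]
[-1.94192566e-02  1.85190071e+02]
[-0.07021575 61.82350387]
wrist 2655 [ 557. -171.   46.] [612. -58.  55.] (array([ 585.5, -113.8]), array([110. ,  35.2]), 77.93) 52.71092687371495
[[-59.7, 148.4], [-59.6, 183.6], [50.4, 183.3], [50.3, 148.1]]
[[-56.0, 183.2, 148.4], [-48.0, 183.6, 158.9], [-40.0, 183.0, 158.7], [-32.0, 182.9, 158.3], [-24.0, 183.1, 156.9], [-16.0, 182.7, 160.1], [-8.0, 182.4, 161.1], [0.0, 182.3, 161.0], [8.0, 182.4, 158.8], [16.0, 182.2, 156.2], [24.0, 181.8, 157.6], [32.0, 181.8, 157.4], [40.0, 181.5, 157.3], [48.0, 181.8, 148.1]]
[-2.06304858e-02  1.82386343e+02]
[-1.85345845e-02  1.58444859e+02]
```

Run:
```python
from m import *
nn=np.array([.977,-.212]);tt=np.array([.212,.977]);o=np.array([424.4,-74.1])
for c in ["top","scene"]:
    d=np.load(c+"0.npz");P=d["P"];f=d["f"].astype(int);z=P[...,2]
    rel=P[...,:2]-o;un=rel@nn;ut=rel@tt
    for nm,w in (("batten top",(z>37)&(z<50)&(abs(un)<25)&(abs(ut)<215)&(f[...,0]>f[...,2]+20)),("rubber near",(abs(z-12)<5)&(abs(un-20)<30)&(abs(ut)<200)&(f[...,2]>f[...,0]))):
        U=ut[w];N=un[w];xs=[];ys=[]
        for b in np.arange(-200,200,16):
            k=(U>=b)&(U<b+16)
            if k.sum()>8: xs.append(b+8);ys.append(np.percentile(N[k],[3,97]))
        xs=np.array(xs);ys=np.array(ys)
        if len(xs)<5:continue
        for j in (0,1):
            p=np.polyfit(xs,ys[:,j],1);r=ys[:,j]-np.polyval(p,xs);k=abs(r)<2*r.std()+.1;p=np.polyfit(xs[k],ys[k,j],1);print(c,nm,j,len(xs),p.round(4),r.std().round(2))
```

```text
top batten top 0 25 [ 0.0107 -9.4839] 0.25
top batten top 1 25 [1.21000e-02 1.27351e+01] 0.27
top rubber near 0 25 [1.0900e-02 1.9135e+01] 0.3
top rubber near 1 25 [1.90000e-03 4.88498e+01] 0.35
scene batten top 0 25 [  0.0178 -10.5381] 1.12
scene batten top 1 25 [1.12000e-02 1.39503e+01] 1.11
scene rubber near 0 24 [3.50000e-03 1.22619e+01] 1.26
scene rubber near 1 24 [-3.20000e-02  4.25425e+01] 6.47
```

Run:
```python
from m import *
a=np.deg2rad(77.1-180)
print(a,delta([643,-126.8,46],a))
```

```text
-1.7959438003021653 (array([  1.4,  60.6, 111.3]), np.float64(0.029))
```

Request:
step_arm(
  linear=[
    [1,10,20],
    [1,20,45],
    [1,32,70],
    [1,44,92],
    [1,54,106],
    [1,60,111],
    [1,60,111],
    [1,60,111],
  ],
  yaw=[0.029,0.029,0.029,0.029,0.029,0.029,0.029,0.029],
  gripper=[0.6,0.6,0.6,0.6,0.6,0.6,0.6,0.6],
)

```text
clock: 7.02
eef_pos: [644.6, -126.7, 47.0]
tool_rot: [-3.14, 0.0, -1.796]
force: [-0.5, -0.1, 0.4]
width: 68.4
```

Run:
```python
from m import *
im=cams.get_image("scene")
f=im["frame"][140:300,150:350,::-1];cv2.imwrite("pics/scene6c.png",cv2.resize(f,None,fx=4,fy=3.75)[:600])
save(cams.get_image("wrist"),"wrist6.png")
s=ctrl.read_state();print(s["eef_pos"],s["tool_rot"],s["force"])
```

```text
[ 645.59313583 -126.96867967   47.81444954] [-3.13787551e+00  3.49838716e-05 -1.79605089e+00] [ 0.35083826 -0.34391135  0.52166351]
```

View pics/scene6c.png

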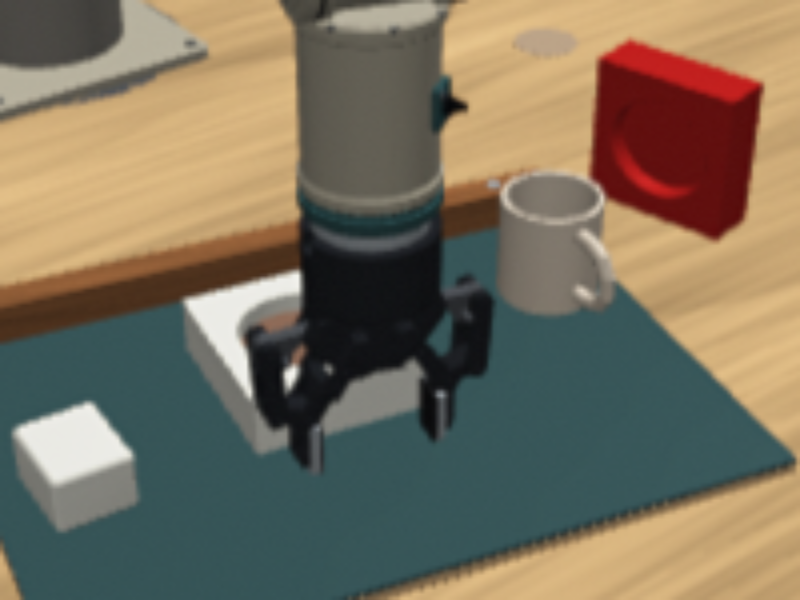

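View pics/wrist6.png

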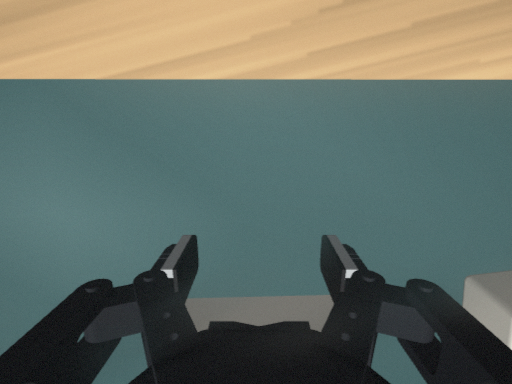

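The tool sits level behind the rear face, square with the board edge (row 80 of the wrist view). I start the push.

Request:
step_arm(
  linear=[
    [0,8,0],
    [0,16,0],
    [0,22,0],
    [0,26,0],
    [0,30,0],
    [0,34,0],
    [0,38,0],
    [0,42,0],
  ],
  yaw=[0,0,0,0,0,0,0,0],
  gripper=[0.6,0.6,0.6,0.6,0.6,0.6,0.6,0.6],
)

```text
clock: 7.78
eef_pos: [603.6, -117.3, 46.7]
tool_rot: [-3.139, -0.0, -1.796]
force: [3.0, -0.5, -0.1]
width: 68.1
```

Request:
step_arm(
  linear=[
    [0,4,0],
    [0,8,0],
    [0,12,0],
    [0,16,0],
    [0,20,0],
    [0,22,0],
  ],
  yaw=[0,0,0,0,0,0],
  gripper=[0.6,0.6,0.6,0.6,0.6,0.6],
)

```text
clock: 8.28
eef_pos: [581.1, -112.1, 46.6]
tool_rot: [-3.141, 0.0, -1.796]
force: [4.0, -0.9, 1.6]
width: 68.5
```

```bash
cat > q.py <<'E'
from m import *
import sys
nn=np.array([.9748,-.2233]);tt=np.array([.2233,.9748]);o=np.array([436.8,-76.8])
s=ctrl.read_state();print(s["clock"],s["eef_pos"].round(1),s["tool_rot"].round(3),s["force"].round(1),"tcp n",((s["eef_pos"][:2]-o)@nn).round(1))
for c in sys.argv[2:]:
    im=cams.get_image(c);P=pts(im);f=im["frame"].astype(int);z=P[...,2]
    g=im["frame"][140:300,130:330,::-1] if c!="wrist" else im["frame"][:,:,::-1]
    if c=="top": g=im["frame"][130:290,190:390,::-1]
    cv2.imwrite("pics/%s%s.png"%(c,sys.argv[1]),cv2.resize(g,(800,600)))
    w=(z>46)&(z<58)&(f.min(-1)>90)&(P[...,0]>430)&(P[...,0]<680)&(P[...,1]>-210)&(P[...,1]<-20)
    w=cv2.morphologyEx(w.astype(np.uint8),cv2.MORPH_OPEN,np.ones((2,2)))
    k,l,stt,_=cv2.connectedComponentsWithStats(w)
    if k<2: print(c,"none");continue
    w=l==1+np.argmax(stt[1:,4])
    t=P[w];print(c,w.sum(),rect(t),np.median(t[:,2]).round(1))
    U=(t[:,:2]-o)@tt;N=(t[:,:2]-o)@nn
    print(" t",np.percentile(U,[1,99]).round(1),"n",np.percentile(N,[1,99]).round(1))
    xs=[];ys=[]
    for bb in np.arange(-72,64,8):
        k=(U>=bb)&(U<bb+8)
        if k.sum()>4: xs.append(bb+4);ys.append([N[k].max(),N[k].min()])
    xs=np.array(xs);ys=np.array(ys);print(np.c_[xs,ys].round(1).tolist());
    for j in (0,1):print("  ",["rear","lead"][j],np.polyfit(xs[1:-1],ys[1:-1,j],1).round(3))
    st=(z>36)&(z<50)&(f[...,0]>f[...,2]+20);rel=P[...,:2]-o;un=rel@nn;ut=rel@tt;st&=(un>-30)&(un<8)&(abs(ut)<215)
    xs=[];ys=[]
    for b in np.arange(-200,200,16):
        k=st&(ut>=b)&(ut<b+16)
        if k.sum()>6: xs.append(b+8);ys.append(np.percentile(un[k],97))
    if len(xs)>4:print("  stop face",np.polyfit(xs,ys,1).round(4))
E
python3 q.py 7 scene wrist
```

```text
8.2833 [ 581.1 -112.1   46.6] [-3.141  0.    -1.796] [ 4.  -0.9  1.6] tcp n 148.6
scene 204 (array([570. , -96.1]), array([35.2, 74.3]), 7.24) nan
 t [nan nan] n [nan nan]
[[-20.0, 139.5, 125.2], [-12.0, 139.7, 126.0], [-4.0, 138.7, 120.5], [4.0, 139.2, 119.8], [12.0, 138.7, 118.0], [20.0, 139.3, 114.2], [28.0, 145.9, 108.9], [36.0, 141.2, 104.8]]
   rear [1.15000e-01 1.39315e+02]
   lead [ -0.379 120.931]
  stop face [-0.0018  0.4845]
wrist 5434 (array([ 559.3, -106.8]), array([67.9, 39. ]), 49.22) nan
 t [nan nan] n [nan nan]
[[-36.0, 137.4, 112.7], [-28.0, 163.8, 112.8], [-20.0, 165.0, 118.7], [-12.0, 157.3, 117.7], [-4.0, 157.6, 116.0], [4.0, 157.5, 116.3], [12.0, 157.5, 118.4], [20.0, 136.2, 116.7], [28.0, 136.3, 113.0], [36.0, 134.5, 122.0]]
   rear [ -0.5   153.907]
   lead [-9.00000e-03  1.16193e+02]
```

View pics/scene7.png

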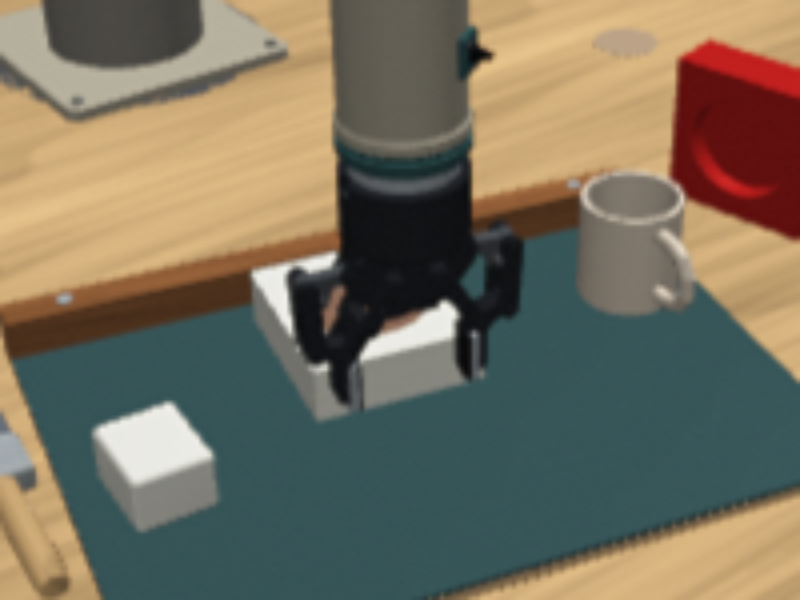

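The mould slides squarely, with about 18 mm to go by the camera and tool. I continue slowly.

Request:
step_arm(
  linear=[
    [0,3,0],
    [0,6,0],
    [0,9,0],
    [0,12,0],
    [0,14,0],
    [0,15,0],
  ],
  yaw=[0,0,0,0,0,0],
  gripper=[0.6,0.6,0.6,0.6,0.6,0.6],
)

```text
clock: 8.88
eef_pos: [566.4, -108.8, 46.4]
tool_rot: [3.142, 0.0, -1.796]
force: [3.6, -0.6, 1.7]
width: 68.1
```

Request:
step_arm(
  linear=[
    [0,1,0],
    [0,2,0],
  ],
  yaw=[0,0],
  gripper=[0.6,0.6],
)

```text
clock: 9.05
eef_pos: [564.9, -108.4, 46.4]
tool_rot: [-3.141, -0.0, -1.796]
force: [4.2, -1.6, 3.5]
width: 68.1
```

Request:
step_arm(
  linear=[
    [0,1,0],
    [0,2,0],
  ],
  yaw=[0,0],
  gripper=[0.6,0.6],
)

```text
clock: 9.22
eef_pos: [563.7, -108.2, 46.4]
tool_rot: [-3.139, -0.0, -1.796]
force: [6.3, -1.1, -0.7]
width: 68.0
```

Force is starting to rise, so I go on in small steps.

Request:
step_arm(
  linear=[
    [0,1,0],
    [0,1,0],
    [0,1,0],
  ],
  yaw=[0,0,0],
  gripper=[0.6,0.6,0.6],
)

```text
clock: 9.47
eef_pos: [563.7, -108.3, 46.5]
tool_rot: [-3.138, -0.0, -1.797]
force: [6.8, -2.1, -0.7]
width: 68.4
```

Request:
step_arm(
  linear=[
    [0,1,0],
    [0,1,0],
    [0,1,0],
  ],
  yaw=[0,0,0],
  gripper=[0.6,0.6,0.6],
)

```text
clock: 9.72
eef_pos: [563.6, -108.2, 46.5]
tool_rot: [-3.136, -0.0, -1.797]
force: [9.1, -2.0, -1.9]
width: 68.7
```

```bash
python3 q.py 8 scene; python3 -c "
from m import *
print(ctrl.read_state()['torque'])"
```

```text
9.7167 [ 563.6 -108.2   46.5] [-3.136 -0.    -1.797] [ 9.1 -2.  -1.9] tcp n 130.6
scene 205 (array([552.4, -91.1]), array([34.9, 75.8]), 6.5) 52.0
 t [-26.   41.8] n [ 89.9 125.8]
[[-28.0, 120.0, 117.8], [-20.0, 122.7, 107.5], [-12.0, 120.2, 106.8], [-4.0, 121.4, 106.1], [4.0, 122.8, 104.5], [12.0, 122.9, 101.4], [20.0, 121.6, 97.1], [28.0, 128.1, 91.3], [36.0, 120.1, 87.8]]
   rear [9.10000e-02 1.22439e+02]
   lead [ -0.325 103.399]
  stop face [-7.0000e-04 -2.1395e+00]
[-0.37315659 -1.79093247 -0.13503553]
```

View pics/scene8.png

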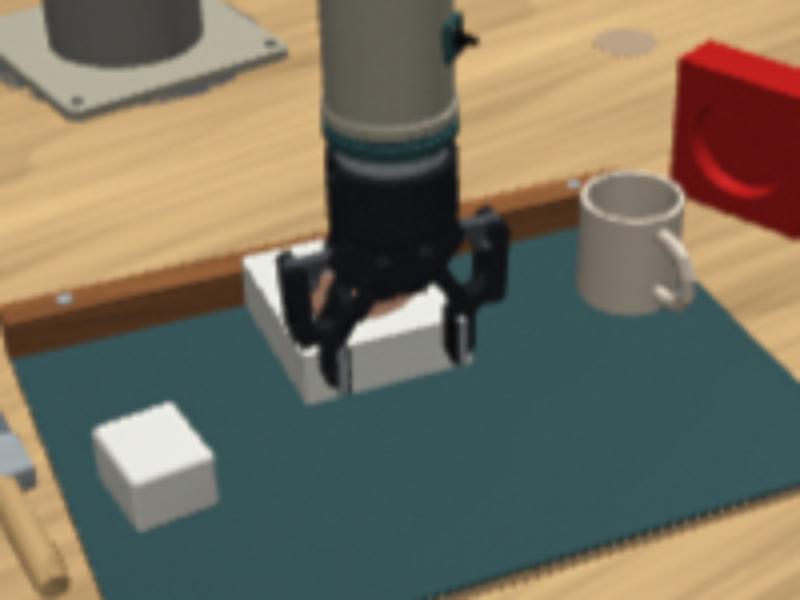

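The mould has reached the stop: TCP has stalled and force is rising. I press a bit more so the edge seats.

Request:
step_arm(
  linear=[
    [0,1,0],
    [0,2,0],
    [0,2,0],
    [0,2,0],
  ],
  yaw=[0,0,0,0],
  gripper=[0.6,0.6,0.6,0.6],
)

```text
clock: 10.1
eef_pos: [563.6, -108.3, 47.0]
tool_rot: [-3.132, -0.0, -1.797]
force: [12.0, -2.9, -3.1]
width: 68.2
```

```bash
python3 -c "
from m import *
s=ctrl.read_state();print(s['eef_pos'],s['tool_rot'],s['force'],s['torque'])"
```

```text
[ 563.58440932 -108.27346608   47.0424428 ] [-3.13152710e+00 -3.47065453e-04 -1.79655384e+00] [11.99671567 -2.86254293 -3.06219971] [-0.52278302 -2.41583356 -0.10536446]
```

Now at 12 N with no further motion. I retreat and inspect.

Request:
step_arm(
  linear=[
    [0,-6,0],
    [0,-16,0],
    [0,-30,0],
    [0,-45,-10],
    [0,-55,-40],
    [0,-60,-75],
    [0,-60,-110],
    [0,-60,-140],
  ],
  yaw=[0,0,0,0,0,0,0,0],
  gripper=[0.6,0.6,0.6,0.6,0.6,0.6,0.6,0.6],
)

```text
clock: 10.77
eef_pos: [615.1, -120.0, 186.9]
tool_rot: [3.136, -0.0, -1.796]
force: [0.1, 0.1, -0.2]
width: 68.4
```

Request:
step_arm(
  linear=[
    [20,0,-30],
    [45,0,-60],
    [75,0,-60],
    [108,0,-60],
    [140,0,-60],
    [175,0,-60],
    [210,0,-60],
    [245,0,-60],
  ],
  yaw=[0,0,0,0,0,0,0,0],
  gripper=[0.6,0.6,0.6,0.6,0.6,0.6,0.6,0.6],
)

```text
clock: 11.43
eef_pos: [559.7, -359.1, 244.6]
tool_rot: [3.135, 0.003, -1.796]
force: [0.2, -0.7, -0.3]
width: 68.7
```

Request:
step_arm(
  linear=[
    [30,0,0],
    [60,0,0],
    [90,0,0],
    [90,0,0],
  ],
  yaw=[0,0,0,0],
  gripper=[0.6,0.6,0.6,0.6],
)

```text
clock: 11.77
eef_pos: [535.8, -453.7, 244.4]
tool_rot: [3.134, -0.004, -1.805]
force: [-1.9, -0.9, 0.5]
width: 68.5
```

```bash
python3 q.py 9 top scene
```

```text
11.7667 [ 535.8 -453.7  244.4] [ 3.134 -0.004 -1.805] [-1.9 -0.9  0.5] tcp n 180.7
top 1300 (array([497.6, -99.8]), array([113.7, 127.6]), 77.3) nan
 t [nan nan] n [nan nan]
[[-68.0, 121.2, 12.1], [-60.0, 128.4, 4.2], [-52.0, 120.6, 2.8], [-44.0, 118.6, 1.1], [-36.0, 120.2, 0.7], [-28.0, 120.5, 0.9], [-20.0, 120.0, 1.1], [-12.0, 119.8, 2.3], [-4.0, 119.0, 2.5], [4.0, 121.0, 1.3], [12.0, 119.7, 1.1], [20.0, 120.4, 1.4], [28.0, 120.1, 0.7], [36.0, 119.9, 1.8], [44.0, 120.4, 1.4], [52.0, 118.7, 5.2]]
   rear [-2.70000e-02  1.20392e+02]
   lead [-0.012  1.574]
  stop face [ 0.0002 -0.131 ]
scene 925 (array([497.8, -83.5]), array([134.8, 121.6]), 77.29) nan
 t [nan nan] n [nan nan]
[[-60.0, 120.2, 14.5], [-52.0, 121.8, 12.2], [-44.0, 121.9, 7.8], [-36.0, 121.0, 5.4], [-28.0, 120.8, 4.3], [-20.0, 120.8, 7.1], [-12.0, 121.9, 4.5], [-4.0, 120.4, 7.3], [4.0, 121.5, 7.6], [12.0, 121.5, 3.7], [20.0, 121.0, 6.7], [28.0, 120.8, 10.2], [36.0, 123.0, 4.7], [44.0, 121.7, 5.3], [52.0, 120.4, 7.8]]
   rear [4.00000e-03 1.21394e+02]
   lead [-0.024  6.584]
  stop face [-1.8000e-03 -3.2781e+00]
```

View pics/top9.png

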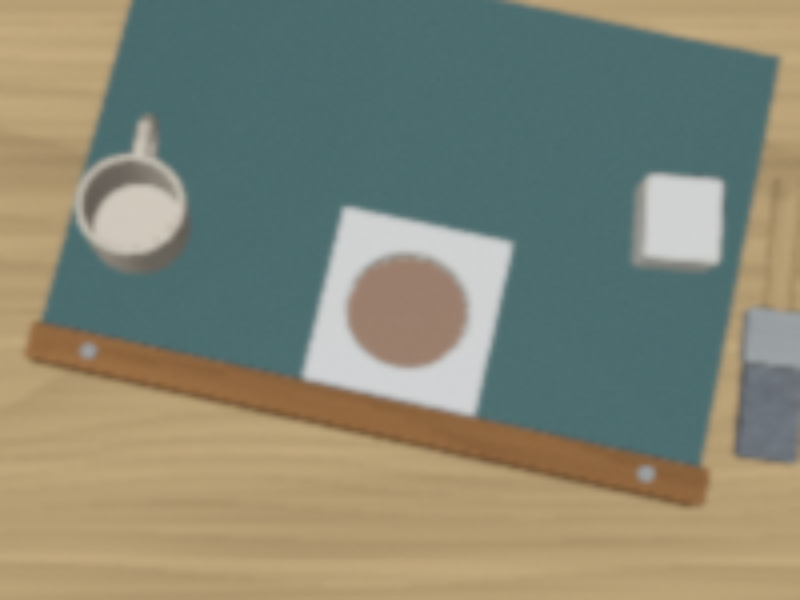

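View pics/scene9.png

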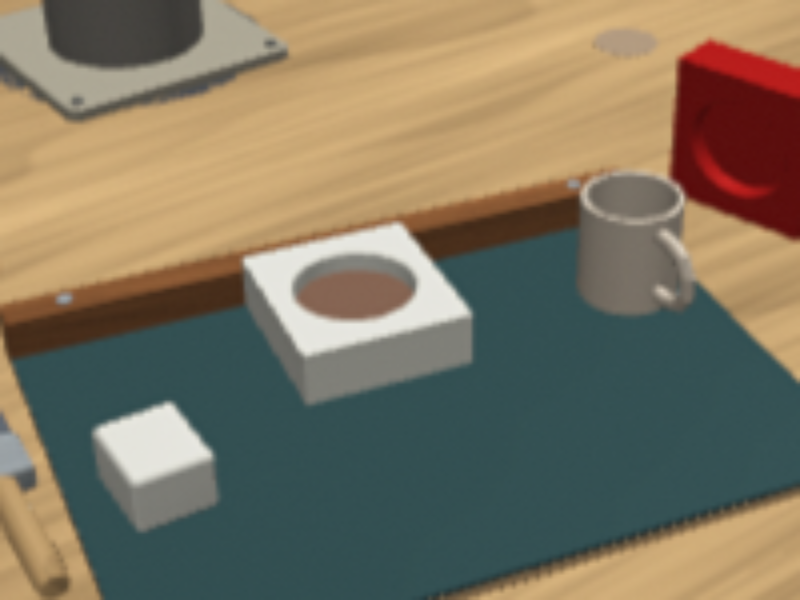

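Top view: the mould's leading edge (302,378)–(476,415) lies along the batten, hollow up. The mug, block and brush look untouched. Next I check the flushness at subpixel level and the bystanders.

Run:
```python
from m import *
nn=np.array([.9748,-.2233]);tt=np.array([.2233,.9748]);o=np.array([436.8,-76.8])
for c in ["top","scene"]:
    im=cams.get_image(c);K=np.array(im["intrinsics"]);T=np.array(im["cam_to_world"]);Ti=np.linalg.inv(T)
    g=cv2.cvtColor(im["frame"],cv2.COLOR_RGB2GRAY).astype(np.float32);R=im["frame"][...,0].astype(np.float32);B=im["frame"][...,2].astype(np.float32)
    def samp(I,t,n,z):
        w=np.c_[o+np.outer(t,tt)+np.outer(n,nn),np.full(len(t),z)]
        p=(w-T[:3,3])@T[:3,:3];u=p@K.T;u=u[:,:2]/u[:,2:]
        return cv2.remap(I,u[:,0].astype(np.float32).reshape(-1,1),u[:,1].astype(np.float32).reshape(-1,1),cv2.INTER_CUBIC).ravel()
    def edge(I,ts,n0,z,r=8):
        ns=np.arange(n0-r,n0+r,.25);out=[]
        for t in ts:
            v=cv2.GaussianBlur(samp(I,np.full(len(ns),t),ns,z).reshape(1,-1),(0,0),4).ravel();d=abs(np.gradient(v))**2;i=d.argmax();k=slice(max(i-12,0),i+13)
            out.append((d[k]*ns[k]).sum()/d[k].sum())
        out=np.array(out)
        p=np.polyfit(ts,out,1);r_=out-np.polyval(p,ts);k=abs(r_)<2*r_.std()+.05;p=np.polyfit(np.array(ts)[k],out[k],1)
        return p.round(4),r_.std().round(2)
    ts=np.arange(-48,41,4.)
    print(c,"rear top edge",edge(g,ts,121,52))
    print(c,"lead edge vs batten (B)",edge(B,ts,1,52,6))
    print(c,"stop face (R-B) left/right",edge(R-B,np.r_[np.arange(-190,-70,5.),np.arange(65,140,5.)],0,42))
    P=pts(im);z=P[...,2]
    bl=(z>47)&(z<57)&(abs(P[...,0]-560)<50)&(abs(P[...,1]+270)<50); print("block",rect(P[bl]))
    mg=(z>83)&(z<97)&(abs(P[...,0]-575)<70)&(abs(P[...,1]-75)<50); print("mug",rect(P[mg]))
    for r in cams.regions_of(c,"brush")[:1]:print("brush",r["pixel"],np.nanmedian(P[r["pixels"]],0))
```

```text
top rear top edge (array([-2.500000e-03,  1.221619e+02]), np.float64(0.17))
top lead edge vs batten (B) (array([-0.0012, -0.3761]), np.float64(0.14))
top stop face (R-B) left/right (array([-1.000e-04,  8.124e-01]), np.float64(0.14))
block (array([ 560.9, -270.4]), array([49.2, 60.1]), 87.0)
mug (array([561.7,  79.3]), array([66.8, 70. ]), 38.4)
brush [383.6, 224.1] [ 472.93721825 -337.43371523   18.8454412 ]
scene rear top edge (array([2.700000e-03, 1.181917e+02]), np.float64(0.29))
scene lead edge vs batten (B) (array([-1.7000e-03, -2.2904e+00]), np.float64(0.27))
scene stop face (R-B) left/right (array([ 0.0022, -1.4688]), np.float64(0.45))
block (array([ 559.9, -272.2]), array([50.4, 61. ]), 85.16)
mug (array([559.2,  79.7]), array([65.5, 69. ]), 52.63)
brush [130.1, 266.0] [ 490.64021185 -343.181819     18.72929191]
```

```bash
python3 -c "
from cell import ctrl
print(ctrl.finish_job())"
```

```text
the job is handed in; nothing more can be done
None
```

I pushed the mould over onto its back with both fingers high on its hollow face. I then slid it along the board until its leading edge met the wooden stop. I pressed it there up to about 12 N, backed off, and handed the job in at about 12 s with the arm clear of everything.

**Lying flat:** the pictures show the hollow facing up. While I pushed, its top measured 52 mm above the bench, as it should when lying on its back.

**Flush with the stop:**
- **Angle:** the leading edge is parallel to the stop within about 0.001 rad in the top view and 0.004 rad in the scene view. That is 0.1 to 0.4 mm over the mould's width.
- **Distance:** I see no gap in either view. The absolute distances agree with contact only to about 1–2 mm, which is as good as the calibration allows. The tool also stopped moving while the force rose from 6 to 12 N, which fits contact with the stop.

**Other things:** the mug, block and brush are where they were, within measurement noise (1–2 mm for the mug and block; the brush about 5 mm in the top view and 1 mm in the scene view).

**Checks that failed or disagreed:**
- The first measurement of the lying mould from the top camera failed because the arm hid it; I used the scene and wrist cameras instead and repeated it from the top at the end.
- A rough depth-based fit of the leading edge from the scene camera was off by several mm. The sharper image-edge fit replaced it.

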